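Close up a carton of graphics cards

ROBOT

A 6-joint arm with a two-finger parallel gripper is mounted at the origin on the work surface. World frame = base frame: x ahead of the robot, y to its left, z up, the work surface at z = 0. Lengths are in m, angles in rad, forces in N, time in s.
With the tool pointing down it reaches from about 0.3 to 0.875 m from the base axis. Payload 6.4 kg.
Tool frame: the origin (TCP) lies midway between the tips of the shut fingers; the grasp point (between the pads) lies 19 mm behind it; z points along the fingers, y is the line along which they close (so a half turn about z gives the same grasp; the last joint's range is limited). The gripper opens to 85 mm and grips with 20 to 120 N. Pads are 22 mm wide; open, the fingers measure 114 mm over their backs; the gripper's body (76 mm by 85 mm) begins 54 mm behind the grasp point. The pads swing forward as they close: fully open they stand 13 mm farther back than shut.
Start: joints at [-1.534, 0.181, 1.607, -0, 1.354, -0.206], TCP at [0.138, -0.558, 0.231] pointing down, gripper open.
Joint ranges: [-2.99, 2.99], [-0.89, 2.07], [0.3, 2.58], [-1.14, 4.28], [0, 2.63], [-3.12, 3.12]. Speed limits (rad/s): [2.57, 2.57, 3.01, 3.14, 3.14, 3.14].

INTERFACE

Orientations are given as a unit quaternion [w, x, y, z].
In Python, from bench import sensors, vision, ctrl gives the robot as it stands.
- The arm moves only by the tool carry_out, never from a script. Its argument "deltas" is text: rows parted by semicolons, each of 7 numbers parted by spaces: the shift along the tool's x, y, z in mm, then the turn, a rotation vector about the tool's x, y, z in rad, then the closure, from 0 (fully open) to 1 (shut). In form: tx ty tz ax ay az claw; .... A call has 1 to 12 rows; each row is the pose to reach, as a shift and turn from the pose commanded when the call began, along the tool's axes at that moment; what a row does not reach only later rows make up. A row lasts 1/8 s, in which the tool goes at most 62.5 mm and 10.7 degrees, less where a joint would pass 70% of its speed; a pose out of reach is approached as far as the arm can. A call with a gripper value outside its range is refused whole. The fingers move at their own pace and stop on an object; the grip force is fixed at half the most. Time passes only in rows, so rows that repeat a pose let the fingers close. It gives the time, the measured TCP pose, the force, the opening and the grip force at its end, in the units of the state.
- sensors.get_obs(): the state, without advancing time (a new reading comes with each control period).
- vision.camera(name): name is "scene" or "top" or "wrist"; returns the picture (480x640x3 uint8, blue, green, red); there is no depth.
- vision.camera_model(name): a dict with "K" (3x3 intrinsics, pixels), "extrinsics" (4x4, takes a point from world to camera coordinates); the wrist camera has in their place "hand_eye" (4x4, takes a point from camera to tool coordinates, whose origin is the TCP and whose axes are the flange's). Camera axes: x right, y down, z forward; pixel columns grow to the right and rows downward; lengths in m; the calibration is good to about 2 mm. The wrist camera is an equidistant fisheye: a pixel r from the principal point sees the ray r / f radians off the axis. A picture is of the moment at which its call begins: read the wrist's pose just before it. camera_model takes no time and is no camera call.
- ctrl.hand_in(): hands the job in; it is judged then, once.
The state is a dict: "time_s": time; "q": joint angles; "dq": joint speeds; "joint_efforts": joint torques, N m; "eef_pos": TCP position; "eef_rot": TCP orientation; "wrist_force": force on the tool from outside, world axes, zero at the start; "torque": the same for the moment, N m; "opening": opening from 0.0 (shut) to 1.0 (fully open); "grasp_force": force on a finger pad.
Only numpy, scipy, OpenCV 4.12 (cv2) and the standard library are available. Lean on these libraries where they do the work, as an engineer would, in place of code of your own. Each camera call takes 0.05 s, during which the arm holds its last target. There are 200 camera calls.

TASK

Close up the open carton on the bench. First tip over the graphics card that stands proud inside it so that it lies flat on the bottom layer, then fold in the two short end flaps until they are level (they can be pushed too far, down into the carton), and last fold the long lid down flat over them. Leave the power brick in the carton and do not disturb the things standing around the carton.

Things in the scene. Friction and masses are not known exactly. Their poses are not given: they have to be found in the camera images.
- carton: brown cardboard carton, fixed to the bench, heavy. Outer 170 (its x) x 300 (its y) x 110 mm high, walls 5 mm, open at the top. Origin at the centre of its underside on the bench, z up; -x is the long side nearest the robot, +y the left end. Inside, a full bottom layer under a grey sheet makes a level floor 35 mm above the origin
- flap_left (a joint): short end flap hinged along the top of the carton's +y end; stiff hinge, stays where left (takes about 1.5 N at its middle). Panel 156 (along carton x) x 70 mm (out from the hinge) x 4 mm. Hinge line at carton y = +148, z = 113 mm, parallel to carton x. Value in rad: 0 = level, folded in; 1.57 = upright; more = leaning outwards; negative (to -0.6) = pushed down into the carton
- flap_right (a joint): the same flap at the carton's -y end: hinge line at carton y = -148, z = 113 mm; same meaning of values
- lid (a joint): long lid hinged along the top of the carton's -x side (nearest the robot); stiff hinge, stays where left (takes about 2.5 N near its edge). Panel 300 (along carton y) x 160 mm (out from the hinge) x 4 mm. Hinge line at carton x = -83, z = 118 mm, parallel to carton y. 0 = closed flat (a stop), 1.57 = upright, more = leaning towards the robot
- flap_left_edge (a point): middle of the left flap's free edge
- flap_right_edge (a point): middle of the right flap's free edge
- lid_edge (a point): middle of the lid's free edge
- card: black graphics card, 100 (its x) x 28 (its y) x 115 mm (its z), about 0.35 kg, fans on one broad side. It starts standing on its short end on the carton's floor near one end of the carton (either end), broad sides facing the two ends, its top about 40 mm above the carton's rim. Origin at the centre of the end it stands on, z up along its length
- card_center (a point): centre of the graphics card
- brick: small black power brick, 90 (x) x 22 (y) x 34 mm high, lying on the carton's floor near the other end; origin at the centre of its underside
- stack: bystander: stack of four black graphics cards, 110 x 150 x 112 mm high, beyond one end of the carton; origin at the centre of its underside
- can: bystander: upright aluminium spray can, diameter 52, height 160 mm, beyond the other end of the carton; origin at the centre of its underside
- tape_roll: bystander: roll of tape lying flat, outer diameter 90, height 45 mm, on the far side of the carton; origin at the centre of its underside
- screwdriver: bystander: screwdriver about 190 mm long lying on the far side of the carton
Mind the look-alikes: they are no part of the job. What is shaped like the brick but green is not meant.

How it is judged:
On the way, in this order (a step that is already met when the one before it is completed fails the run):
1. the graphics card lies flat in the carton, below the rim, with both end flaps and the lid still open (angle between card's own z axis and vertical between 1.4 and 1.74 rad and z of card_center in the frame of carton between 0.03 and 0.07 m and value of joint each of flap_left, flap_right, lid above 0.6 rad), for 0.2 s.
2. both end flaps are folded in level while the lid is still open (value of joint flap_left between -0.17 and 0.17 rad and value of joint flap_right between -0.17 and 0.17 rad and value of joint lid above 0.6 rad), for 0.2 s.
3. the lid is folded down flat (value of joint lid below 0.12 rad), for 0.2 s.
At the end, for the whole second after the job is handed in: The card lies flat (within 0.17 rad) on the carton's bottom layer, with its centre 30 to 70 mm above the carton's underside; both end flaps are within 0.17 rad of level; the lid is within 0.12 rad of flat; the brick is still inside; all at rest, and the bystanders have not moved more than 20 mm (angle between card's own z axis and vertical between 1.4 and 1.74 rad and z of card_center in the frame of carton between 0.03 and 0.07 m and x of brick in the frame of carton between -0.085 and 0.085 m and y of brick in the frame of carton between -0.15 and 0.15 m and value of joint flap_left between -0.17 and 0.17 rad and value of joint flap_right between -0.17 and 0.17 rad and value of joint lid below 0.12 rad and z of brick in the frame of carton below 0.1 m and linear speed of card below 0.05 m/s and velocity of joint lid below 0.1 rad/s); the robot touches nothing.
It fails at once if the stack is moved more than 20 mm (distance of stack from where it was at the start of the episode above 0.02 m).
It fails at once if the can is moved more than 20 mm (distance of can from where it was at the start of the episode above 0.02 m).
It fails at once if the tape roll is moved more than 20 mm (distance of tape_roll from where it was at the start of the episode above 0.02 m).
It fails at once if the screwdriver is moved more than 20 mm (distance of screwdriver from where it was at the start of the episode above 0.02 m).
It fails at once if the power brick comes out of the carton (z of brick in the frame of carton above 0.1 m).
It also fails if it takes over 61 s, if anything falls off the work surface, if the arm or the gripper's body presses on something with over 40 N, if the wrist force passes 120 N, or if a joint passes its speed limit or range.

## Working session

There is one attempt and no reset: what is moved stays moved. The work goes in short steps, Python scripts to look and compute and a tool call to move; the robot and the scene stay as the last step left them, time stands still between calls to the robot, and variables do not carry over. Pictures are saved under pics/ and viewed, at most 13 in all, crops included, and the job is handed in when it is done.

Besides the shell and the picture viewer there is one more tool, called after "Call:" as name(argument=value, ...), one argument or row to a line, values as JSON. carry_out: Moves the arm, as the interface text tells. Its arguments: {"type":"object","properties":{"deltas":{"type":"string"}},"required":["deltas"]}

```bash
mkdir -p pics; ls
python3 - <<'E'
from bench import sensors, vision, ctrl
import cv2,numpy as np
o=sensors.get_obs(); print(o)
for n in("scene","top"):
    cv2.imwrite(f"pics/{n}0.png",vision.camera(n)); m=vision.camera_model(n); print(n,np.round(m["K"],1).tolist(),np.round(m["extrinsics"],4).tolist())
print(vision.camera_model("wrist"))
E
```

```text
pics
{'time_s': 0.0, 'q': array([-1.53426937e+00,  1.81535598e-01,  1.60799951e+00, -1.05213252e-05,
        1.35378660e+00, -2.06322347e-01]), 'dq': array([-0.00095394, -0.00103378, -0.00098562,  0.00145451,  0.00065726,
       -0.00047725]), 'joint_efforts': array([-9.04644239e-04, -4.44875479e+01, -3.51336300e+01, -4.03296199e-04,
        8.90650816e-03,  3.00607390e-06]), 'eef_pos': array([ 0.13825081, -0.55757152,  0.23039131]), 'eef_rot': array([-8.61851497e-04,  9.92636571e-01,  1.21127577e-01,  6.81906426e-05]), 'wrist_force': array([-0.34136971,  0.70650855,  0.52436275]), 'torque': array([ 0.00250099, -0.00850989, -0.00670692]), 'grasp_force': 0.0, 'opening': 0.9936971221488342}
scene [[492.4, 0.0, 330.2], [0.0, 492.4, 239.0], [0.0, 0.0, 1.0]] [[-0.8213, 0.5706, 0.0, 0.4929], [0.4151, 0.5975, -0.6861, -0.229], [-0.3915, -0.5634, -0.7275, 1.5376], [0.0, 0.0, 0.0, 1.0]]
top [[561.3, 0.0, 319.6], [0.0, 561.3, 241.2], [0.0, 0.0, 1.0]] [[0.0155, -0.9995, 0.0282, 0.0304], [-0.9806, -0.0207, -0.1948, 0.6405], [0.1953, -0.0246, -0.9804, 1.2172], [0.0, 0.0, 0.0, 1.0]]
{'K': array([[371.64829954,   0.        , 317.12322947],
       [  0.        , 371.64829954, 236.54433923],
       [  0.        ,   0.        ,   1.        ]]), 'hand_eye': array([[-5.56716097e-04, -9.60544956e-01, -2.78124213e-01,
         7.01441767e-02],
       [ 9.99999798e-01, -4.49496783e-04, -4.49274500e-04,
        -1.86419716e-04],
       [ 3.06532416e-04, -2.78124407e-01,  9.60545012e-01,
        -1.42777096e-01],
       [ 0.00000000e+00,  0.00000000e+00,  0.00000000e+00,
         1.00000000e+00]])}
```

View pics/scene0.png

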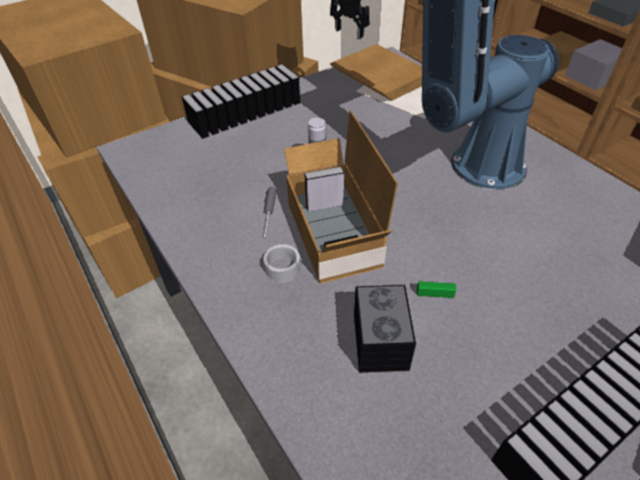

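View pics/top0.png

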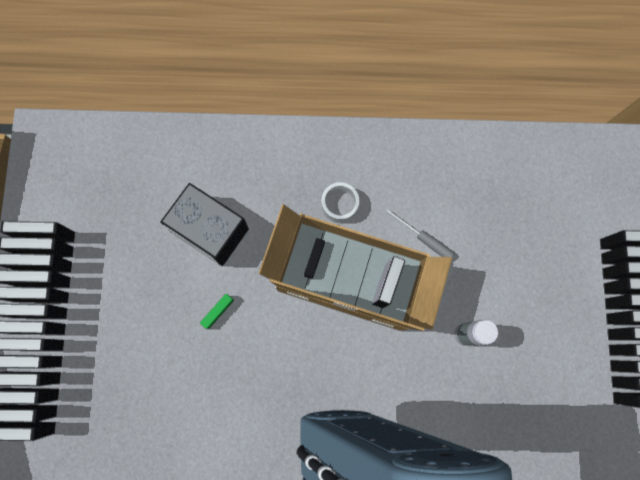

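Run:
```python
import cv2,numpy as np
t=cv2.imread("pics/top0.png")[190:345,250:500]; s=cv2.imread("pics/scene0.png")[105:290,275:410]
t=cv2.resize(t,None,fx=3.2,fy=3.2,interpolation=cv2.INTER_CUBIC)
cv2.imwrite("pics/t1.png",t)
s=cv2.resize(s,None,fx=3.2,fy=3.2,interpolation=cv2.INTER_CUBIC); cv2.imwrite("pics/s1.png",s)
```

```text
(no output)
```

View pics/t1.png

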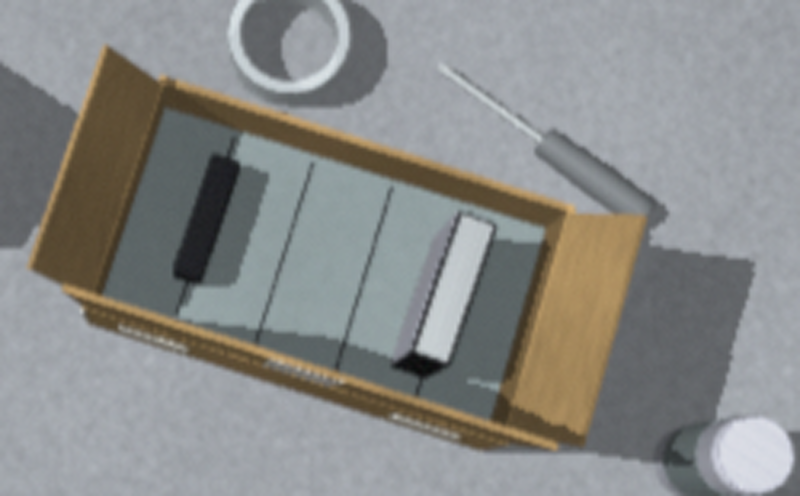

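View pics/s1.png

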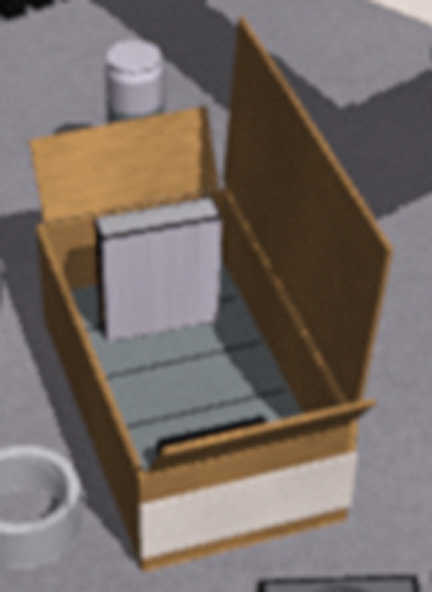

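```bash
cat > fit.py <<'E'
import numpy as np, json
from scipy.optimize import least_squares
from bench import sensors, vision, ctrl
M={n:vision.camera_model(n) for n in("top","scene")}
def proj(n,P):
    E=np.array(M[n]["extrinsics"]);p=E[:3,:3]@P+E[:3,3];q=np.array(M[n]["K"])@p;return q[:2]/q[2]
def W(v,p):
    c,s=np.cos(v[2]),np.sin(v[2]);return np.array([v[0]+c*p[0]-s*p[1],v[1]+s*p[0]+c*p[1],p[2]])
def T(a,b):return np.array([250+a/3.2,190+b/3.2])
def S(a,b):return np.array([275+a/3.2,105+b/3.2])
fl=lambda v,x:[x,.148-.07*np.cos(v[3]),.113+.07*np.sin(v[3])]
fr=lambda v,x:[x,-.148+.07*np.cos(v[4]),.113+.07*np.sin(v[4])]
ld=lambda v,y:[-.083+.16*np.cos(v[5]),y,.118+.16*np.sin(v[5])]
def card(v,x,y,z):
    c,s=np.cos(v[8]),np.sin(v[8]);return [v[6]+c*x-s*y,v[7]+s*x+c*y,z+v[9]]
def brick(v,x,y,z): 
    c,s=np.cos(v[12]),np.sin(v[12]);return [v[10]+c*x-s*y,v[11]+s*x+c*y,.035+z]
c=lambda p:(lambda v:p)
ob=[("top",c([.085,.15,.11]),T(163,78)),("top",c([.085,-.15,.11]),T(570,208)),
("top",lambda v:fl(v,.078),T(107,45)),("top",lambda v:fl(v,-.078),T(32,268)),
("top",lambda v:fr(v,.078),T(643,215)),("top",lambda v:fr(v,-.078),T(585,443)),
("top",lambda v:ld(v,.15),T(65,288)),("top",lambda v:ld(v,-.15),T(558,447)),
("scene",lambda v:fr(v,.078),S(32,143)),("scene",lambda v:fr(v,-.078),S(205,108)),
("scene",lambda v:ld(v,-.15),S(242,20)),("scene",lambda v:ld(v,.15),S(390,248)),
("scene",c([.085,-.15,.11]),S(40,228)),("scene",c([.085,.15,.11]),S(142,472)),
("scene",c([.085,.15,0]),S(145,568)),("scene",c([-.085,.15,0]),S(348,517)),
("scene",lambda v:fl(v,-.078),S(372,403)),("scene",lambda v:fl(v,.078),S(163,450)),
("top",lambda v:card(v,.05,.014,.115),T(462,212)),("top",lambda v:card(v,.05,-.014,.115),T(495,222)),
("top",lambda v:card(v,-.05,-.014,.115),T(447,365)),("top",lambda v:card(v,-.05,.014,.115),T(415,352)),
("scene",lambda v:card(v,.05,.014,.115),S(103,237)),("scene",lambda v:card(v,-.05,.014,.115),S(220,220)),
("scene",lambda v:card(v,.05,.014,0),S(106,338)),("scene",lambda v:card(v,-.05,.014,0),S(218,322)),
("top",lambda v:brick(v,.045,.011,.034),T(213,155)),("top",lambda v:brick(v,.045,-.011,.034),T(240,160)),
("top",lambda v:brick(v,-.045,-.011,.034),T(204,275)),("top",lambda v:brick(v,-.045,.011,.034),T(175,270))]
if __name__=="__main__":
    f=lambda v:np.concatenate([proj(n,W(v,g(v)))-p for n,g,p in ob])
    r=least_squares(f,[.55,0,-.3,2,2,1.7,0,-.09,0,.035,0,.1,0],loss="soft_l1")
    v=r.x;print(np.round(v,3));print(np.round(f(v).reshape(-1,2),1).tolist());np.save("v.npy",v)
    # bystanders: can top center, ray to z
    def ray(n,px,z):
        E=np.array(M[n]["extrinsics"]);C=-E[:3,:3].T@E[:3,3];d=E[:3,:3].T@np.linalg.solve(M[n]["K"],[*px,1]);return C+d*(z-C[2])/d[2]
    def inC(P):
        d=P[:2]-v[:2];k,s=np.cos(v[2]),np.sin(v[2]);return np.round([k*d[0]+s*d[1],-s*d[0]+k*d[1]],3)
    print("can",inC(ray("top",T(753,455),.16)),inC(ray("scene",S(133,57),.16)))
    print("stack corners",[inC(ray("top",p,.112)) for p in([190,184],[246,218],[220,262],[162,222])])
    print("driver",inC(ray("top",T(650,215),.015)),"tape",inC(ray("top",T(290,38),.045)))
E
python3 fit.py
```

```text
[ 5.670e-01 -3.200e-02 -2.930e-01  2.125e+00  2.094e+00  1.635e+00
 -1.000e-03 -8.100e-02 -5.300e-02  3.500e-02  9.000e-03  9.000e-02
  1.100e-02]
[[-0.6, -1.0], [2.2, -0.4], [-0.1, 0.1], [-0.7, 0.5], [0.4, 0.1], [-1.3, 1.1], [-0.2, -0.1], [0.4, 0.0], [-0.8, -1.2], [0.7, -0.9], [-0.4, -1.5], [0.4, 0.3], [-1.2, -1.1], [-0.5, 1.6], [-0.7, 1.1], [-0.3, 0.7], [1.3, -1.1], [0.3, 0.0], [-0.6, -0.8], [1.5, 0.8], [1.0, 0.4], [-1.7, -0.3], [-0.6, 0.2], [0.4, -0.9], [-0.0, 1.3], [0.2, -0.1], [-0.3, -1.5], [0.5, -0.2], [0.1, 1.5], [-0.3, 0.1]]
can [-0.048 -0.293] [-0.045 -0.292]
stack corners [array([0.072, 0.403]), array([0.037, 0.26 ]), array([-0.072,  0.281]), array([-0.028,  0.431])]
driver [ 0.118 -0.219] tape [0.156 0.074]
```

```bash
cat > go.py <<'E'
import numpy as np,sys
from scipy.spatial.transform import Rotation as R
from bench import sensors
from fit import W
v=np.load("v.npy")
def tool():
    o=sensors.get_obs();w,x,y,z=o["eef_rot"];return np.array(o["eef_pos"]),R.from_quat([x,y,z,w]),o
def deltas(wps,yaw=0):
    p,r,o=tool();tgt=R.from_euler("z",v[2]+yaw)*R.from_euler("x",np.pi)
    for w in wps:
        d=r.inv().apply(W(v,np.array(w)/1000)-p)*1000
        print(w,np.round(d).astype(int),np.round((r.inv()*tgt).as_rotvec(),3))
def where():
    p,r,o=tool();d=p[:2]-v[:2];k,s=np.cos(v[2]),np.sin(v[2])
    print("t",round(o["time_s"],2),"carton TCP",np.round([1000*(k*d[0]+s*d[1]),1000*(-s*d[0]+k*d[1]),1000*p[2]],1),"F",np.round(o["wrist_force"],1),"q",np.round(o["q"],2))
if __name__=="__main__":
    where();deltas(eval(sys.argv[1]),*(map(float,sys.argv[2:])))
E
python3 go.py "[(-150,-300,380),(0,-120,380),(0,-120,200),(0,-120,125)]"
```

```text
t 0.1 carton TCP [-259.1 -627.1  230.5] F [-0.9  0.1 -0.9] q [-1.53  0.18  1.61 -0.    1.35 -0.21]
(-150, -300, 380) [ 261 -226 -149] [-0.002  0.     0.536]
(0, -120, 380) [ 482 -304 -149] [-0.002  0.     0.536]
(0, -120, 200) [ 482 -304   31] [-0.002  0.     0.536]
(0, -120, 125) [ 482 -304  106] [-0.002  0.     0.536]
```

Call:
carry_out(
  deltas="0 0 -60 0 0 0.1 1; 0 0 -120 0 0 0.2 1; 40 -35 -149 0 0 0.3 1; 85 -75 -149 0 0 0.45 1; 130 -115 -149 0 0 0.536 1; 175 -150 -149 0 0 0.536 1; 220 -190 -149 0 0 0.536 1; 261 -226 -149 0 0 0.536 1; 315 -245 -149 0 0 0.536 1; 370 -265 -149 0 0 0.536 1; 425 -285 -149 0 0 0.536 1; 482 -304 -149 0 0 0.536 1",
)

```text
time_s: 1.6
eef_pos: [0.5343, -0.1457, 0.3801]
eef_rot: [0.0, 0.989, -0.146, -0.0]
wrist_force: [0.7, -1.2, 1.2]
opening: 0.001
grasp_force: 0.0
```

```bash
python3 go.py "[(0,-120,380),(0,-120,200),(0,-120,125),(0,-100,125),(0,-70,125),(0,-40,125),(0,-40,300)]"; python3 -c "
from bench import vision;import cv2;cv2.imwrite('pics/w1.png',vision.camera('top'))"
```

```text
t 1.6 carton TCP [   1.1 -118.3  380.1] F [ 0.7 -1.2  1.2] q [-0.48  0.05  1.46 -0.    1.64  1.38]
(0, -120, 380) [-1  2  0] [0. 0. 0.]
(0, -120, 200) [ -1   2 180] [0. 0. 0.]
(0, -120, 125) [ -1   2 255] [0. 0. 0.]
(0, -100, 125) [ -1 -18 255] [0. 0. 0.]
(0, -70, 125) [ -1 -48 255] [0. 0. 0.]
(0, -40, 125) [ -1 -78 255] [0. 0. 0.]
(0, -40, 300) [ -1 -78  80] [0. 0. 0.]
```

Call:
carry_out(
  deltas="-1 3 60 0 0 0 1; -1 3 120 0 0 0 1; -1 3 180 0 0 0 1; -1 3 230 0 0 0 1; -1 3 255 0 0 0 1; -1 3 255 0 0 0 1; -1 -6 255 0 0 0 1; -1 -12 255 0 0 0 1; -1 -18 255 0 0 0 1; -1 -24 255 0 0 0 1; -1 -30 255 0 0 0 1; -1 -36 255 0 0 0 1",
)

```text
time_s: 3.15
eef_pos: [0.5426, -0.1119, 0.1253]
eef_rot: [-0.0, 0.989, -0.146, -0.0]
wrist_force: [-0.3, -0.0, -0.5]
opening: 0.001
grasp_force: 0.0
```

```bash
python3 go.py "[(0,-60,125),(0,-30,125)]"; python3 -c "
from bench import vision;import cv2,numpy as np
s=cv2.resize(vision.camera('scene')[60:290,260:420],None,fx=2.5,fy=2.5);t=cv2.resize(vision.camera('top')[180:350,250:410],None,fx=2.5,fy=2.5);t=np.pad(t,((0,150),(0,0),(0,0)));cv2.imwrite('pics/p2.png',np.hstack([s,t]))"
```

```text
t 3.15 carton TCP [ -0.8 -83.6 125.3] F [-0.3 -0.  -0.5] q [-0.42  0.25  1.75  0.    1.14  1.45]
(0, -60, 125) [  1 -24   0] [-0.  0.  0.]
(0, -30, 125) [  1 -54   0] [-0.  0.  0.]
```

View pics/p2.png

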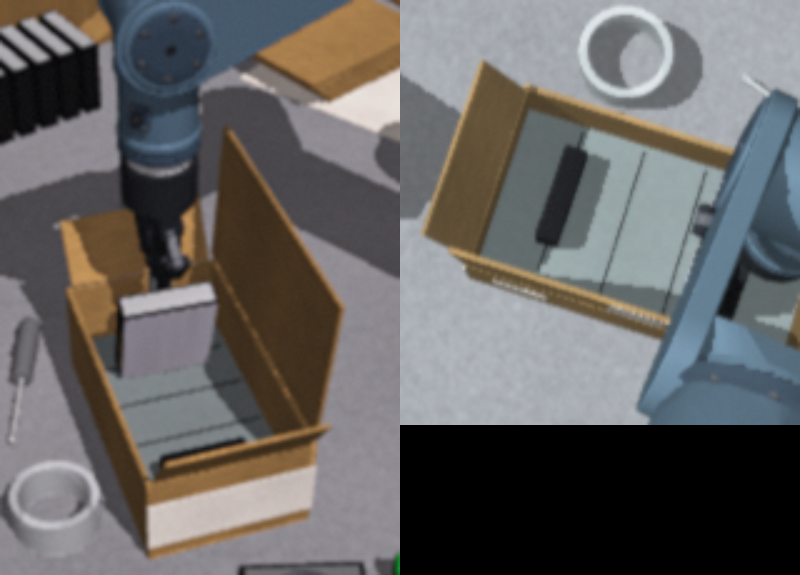

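Call:
carry_out(
  deltas="1 -6 0 0 0 0 1; 1 -12 0 0 0 0 1; 1 -18 0 0 0 0 1; 1 -24 0 0 0 0 1; 1 -30 0 0 0 0 1",
)

```text
time_s: 3.88
eef_pos: [0.5522, -0.0836, 0.1253]
eef_rot: [-0.0, 0.989, -0.146, -0.0]
wrist_force: [0.1, 0.4, -0.3]
opening: 0.002
grasp_force: 0.0
```

```bash
python3 go.py "[(0,-60,125),(0,-30,125)]"; python3 -c "
from bench import vision;import cv2,numpy as np
s=cv2.resize(vision.camera('scene')[60:290,260:420],None,fx=2.5,fy=2.5);t=cv2.resize(vision.camera('top')[180:350,250:410],None,fx=2.5,fy=2.5);t=np.pad(t,((0,150),(0,0),(0,0)));cv2.imwrite('pics/p3.png',np.hstack([s,t]))"
```

```text
t 3.88 carton TCP [  0.2 -53.7 125.3] F [ 0.1  0.4 -0.3] q [-0.36  0.26  1.74  0.    1.14  1.5 ]
(0, -60, 125) [0 6 0] [-0.  0. -0.]
(0, -30, 125) [  0 -24   0] [-0.  0. -0.]
```

View pics/p3.png

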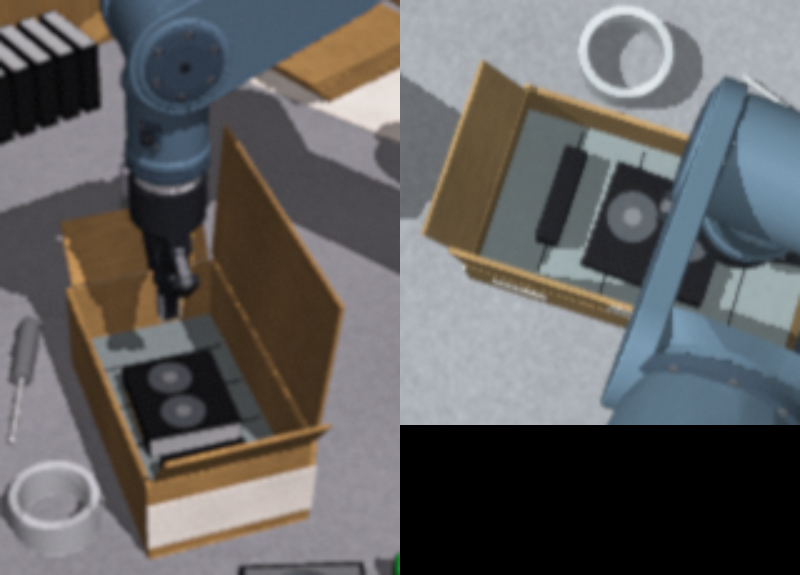

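Call:
carry_out(
  deltas="0 0 -60 0 0 0 1; 5 10 -115 0 0 0 1; 10 55 -155 0 0 0 1; 20 110 -155 0 0 0 1; 20 160 -150 0 0 0 1; 20 161 -90 0 0 0 1; 20 161 -30 0 0 0 1; 20 161 -30 0 0 0 1; 20 145 -30 0 0 0 1; 20 130 -30 0 0 0 1; 20 120 -30 0 0 0 1; 20 112 -30 0 0 0 1",
)

```text
time_s: 5.48
eef_pos: [0.5398, -0.1962, 0.1566]
eef_rot: [0.0, 0.989, -0.146, 0.001]
wrist_force: [0.3, -0.4, 0.2]
opening: 0.003
grasp_force: 0.5
```

```bash
python3 go.py "[(20,-150,160),(20,-130,160),(20,-115,155),(20,-105,145),(20,-98,130),(20,-96,117)]"; python3 -c "
from bench import vision;import cv2,numpy as np
s=cv2.resize(vision.camera('scene')[60:290,260:420],None,fx=2.5,fy=2.5);cv2.imwrite('pics/p4.png',s)"
```

```text
t 5.47 carton TCP [  20.9 -165.1  156.6] F [ 0.3 -0.4  0.2] q [-0.56  0.25  1.68  0.    1.21  1.31]
(20, -150, 160) [ -1 -15  -3] [ 0.001 -0.002  0.001]
(20, -130, 160) [ -1 -35  -3] [ 0.001 -0.002  0.001]
(20, -115, 155) [ -1 -50   2] [ 0.001 -0.002  0.001]
(20, -105, 145) [ -1 -60  12] [ 0.001 -0.002  0.001]
(20, -98, 130) [ -1 -67  27] [ 0.001 -0.002  0.001]
(20, -96, 117) [ -1 -69  40] [ 0.001 -0.002  0.001]
```

View pics/p4.png

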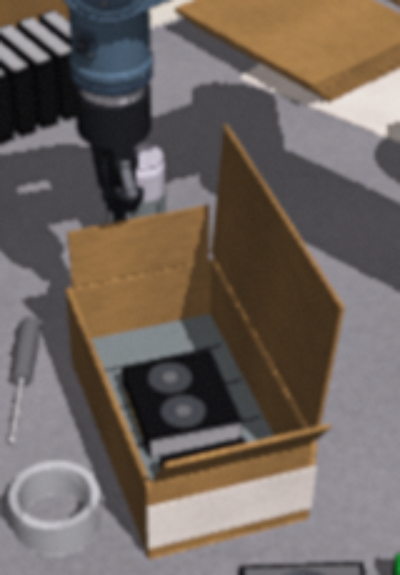

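Call:
carry_out(
  deltas="-1 -8 -3 0 0 0 1; -1 -16 -3 0 0 0 1; -1 -26 -3 0 0 0 1; -1 -36 -3 0 0 0 1; -1 -44 0 0 0 0 1; -1 -51 4 0 0 0 1; -1 -57 10 0 0 0 1; -1 -62 18 0 0 0 1; -1 -67 27 0 0 0 1; -1 -69 35 0 0 0 1; -1 -69 40 0 0 0 1; -1 -69 40 0 0 0 1",
)

```text
time_s: 7.02
eef_pos: [0.5575, -0.1305, 0.1146]
eef_rot: [-0.0, 0.989, -0.146, -0.001]
wrist_force: [0.4, 0.3, -0.4]
opening: -0.0
grasp_force: 0.0
```

```bash
python3 go.py "[(20,-96,117),(20,0,290),(20,215,290),(20,215,155)]"; python3 -c "
from bench import vision;import cv2,numpy as np
s=cv2.resize(vision.camera('scene')[60:290,260:420],None,fx=2.5,fy=2.5);cv2.imwrite('pics/p5.png',s)"
```

```text
t 7.03 carton TCP [ 18.8 -97.  114.6] F [ 0.4  0.3 -0.4] q [-0.44  0.31  1.71  0.    1.13  1.43]
(20, -96, 117) [ 1 -1 -2] [-0.     0.001 -0.   ]
(20, 0, 290) [   1  -97 -175] [-0.     0.001 -0.   ]
(20, 215, 290) [   1 -312 -175] [-0.     0.001 -0.   ]
(20, 215, 155) [   1 -312  -40] [-0.     0.001 -0.   ]
```

View pics/p5.png

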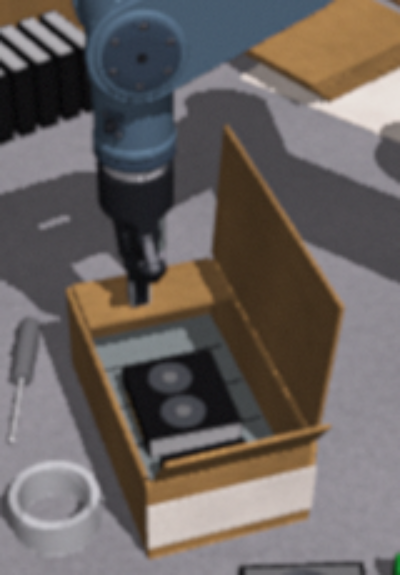

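Call:
carry_out(
  deltas="1 0 -60 0 0 0 1; 1 0 -120 0 0 0 1; 1 -40 -165 0 0 0 1; 1 -97 -175 0 0 0 1; 1 -155 -175 0 0 0 1; 1 -210 -175 0 0 0 1; 1 -265 -175 0 0 0 1; 1 -312 -170 0 0 0 1; 1 -314 -110 0 0 0 1; 1 -314 -55 0 0 0 1; 1 -314 -40 0 0 0 1; 1 -314 -40 0 0 0 1",
)

```text
time_s: 8.57
eef_pos: [0.6496, 0.1694, 0.1554]
eef_rot: [0.0, 0.989, -0.146, -0.0]
wrist_force: [0.5, 0.3, 1.0]
opening: 0.003
grasp_force: 0.0
```

```bash
python3 go.py "[(20,163,155),(20,150,160),(20,130,160),(20,115,155),(20,105,145),(20,98,130),(20,96,117)]"
```

```text
t 8.57 carton TCP [ 20.4 216.6 155.4] F [0.5 0.3 1. ] q [0.08 0.46 1.41 0.   1.28 1.94]
(20, 163, 155) [ 0 54  0] [ 0.     0.001 -0.   ]
(20, 150, 160) [ 0 67 -5] [ 0.     0.001 -0.   ]
(20, 130, 160) [ 0 87 -5] [ 0.     0.001 -0.   ]
(20, 115, 155) [  0 102   0] [ 0.     0.001 -0.   ]
(20, 105, 145) [  0 112  10] [ 0.     0.001 -0.   ]
(20, 98, 130) [  0 119  25] [ 0.     0.001 -0.   ]
(20, 96, 117) [  0 121  38] [ 0.     0.001 -0.   ]
```

Call:
carry_out(
  deltas="0 18 0 0 0 0 1; 0 30 0 0 0 0 1; 0 42 0 0 0 0 1; 0 54 0 0 0 0 1; 0 67 -5 0 0 0 1; 0 77 -5 0 0 0 1; 0 87 -5 0 0 0 1; 0 95 -2 0 0 0 1; 0 102 0 0 0 0 1; 0 107 5 0 0 0 1; 0 112 10 0 0 0 1; 0 116 18 0 0 0 1",
)

```text
time_s: 10.07
eef_pos: [0.6161, 0.0582, 0.137]
eef_rot: [0.0, 0.989, -0.146, 0.0]
wrist_force: [0.8, -0.3, 1.4]
opening: 0.001
grasp_force: 0.5
```

```bash
python3 go.py "[(20,98,130),(20,96,117),(20,96,300)]"
```

```text
t 10.07 carton TCP [ 20.4 100.5 137. ] F [ 0.8 -0.3  1.4] q [-0.1   0.37  1.57 -0.    1.2   1.77]
(20, 98, 130) [0 2 7] [ 0. -0.  0.]
(20, 96, 117) [ 0  4 20] [ 0. -0.  0.]
(20, 96, 300) [   0    5 -163] [ 0. -0.  0.]
```

Call:
carry_out(
  deltas="0 2 7 0 0 0 1; 0 4 14 0 0 0 1; 0 4 21 0 0 0 1; 0 4 21 0 0 0 1; 0 4 -40 0 0 0 1; 0 4 -100 0 0 0 1; 0 30 -160 0 0 0 1; 0 60 -220 0 0 0 1; 0 60 -240 0 0 0 1",
)

```text
time_s: 11.2
eef_pos: [0.5993, -0.0003, 0.382]
eef_rot: [0.0, 0.989, -0.147, 0.003]
wrist_force: [-0.0, -0.4, -0.4]
opening: 0.0
grasp_force: 0.0
```

```bash
python3 go.py "[(0,0,370),(-130,0,370),(-220,0,370),(-130,0,245)]"; python3 -c "
from bench import vision;import cv2,numpy as np
s=cv2.resize(vision.camera('scene')[60:290,260:420],None,fx=2.5,fy=2.5);t=cv2.resize(vision.camera('top')[180:350,250:410],None,fx=2.5,fy=2.5);t=np.pad(t,((0,150),(0,0),(0,0)));cv2.imwrite('pics/p6.png',np.hstack([s,t]))"
```

```text
t 11.2 carton TCP [ 21.2  39.7 382. ] F [-0.  -0.4 -0.4] q [-0.2   0.15  1.34 -0.    1.64  1.67]
(0, 0, 370) [-21  40  12] [-0.    -0.006 -0.002]
(-130, 0, 370) [-151   40   11] [-0.    -0.006 -0.002]
(-220, 0, 370) [-241   40   11] [-0.    -0.006 -0.002]
(-130, 0, 245) [-152   40  136] [-0.    -0.006 -0.002]
```

View pics/p6.png

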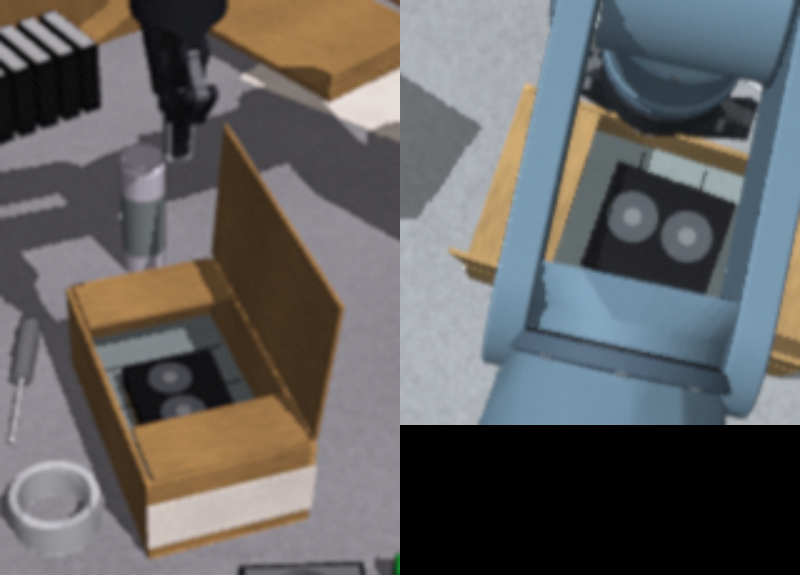

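Call:
carry_out(
  deltas="-40 15 0 0 -0.006 -0.002 1; -95 28 5 0 -0.006 -0.002 1; -150 40 10 0 -0.006 -0.002 1; -171 40 11 0 -0.006 -0.002 1; -171 40 70 0 -0.006 -0.002 1; -171 40 120 0 -0.006 -0.002 1; -171 40 142 0 -0.006 -0.002 1; -171 40 142 0 -0.006 -0.002 1",
)

```text
time_s: 12.3
eef_pos: [0.4214, 0.0132, 0.2324]
eef_rot: [-0.001, 0.989, -0.145, -0.006]
wrist_force: [0.1, 0.7, -0.2]
opening: 0.0
grasp_force: 0.0
```

```bash
python3 go.py "[(-96,0,240),(-63,0,242),(-31,0,232),(-3,0,211),(18,0,184),(32,0,154),(36,0,118)]"
python3 - <<'E'
import numpy as np;from fit import *
v=np.load("v.npy")
for a in(-.15,0,.15):
    v[3]=v[4]=a;print(a,[np.round(proj("scene",W(v,g(v,x))),1) for g in(fl,fr) for x in(.078,-.078)])
E
```

```text
t 12.3 carton TCP [-153.     1.1  232.4] F [ 0.1  0.7 -0.2] q [-0.25 -0.17  1.96  0.    1.37  1.61]
(-96, 0, 240) [57  1 -8] [0.    0.012 0.002]
(-63, 0, 242) [ 90   1 -11] [0.    0.012 0.002]
(-31, 0, 232) [122   1  -1] [0.    0.012 0.002]
(-3, 0, 211) [150   2  20] [0.    0.012 0.002]
(18, 0, 184) [172   2  46] [0.    0.012 0.002]
(32, 0, 154) [186   2  76] [0.    0.012 0.002]
(36, 0, 118) [190   2 112] [0.    0.012 0.002]
-0.15 [array([313.1, 234.5]), array([373.2, 220.5]), array([295.9, 193.3]), array([351.8, 181.5])]
0 [array([312.9, 231.2]), array([373.4, 217.3]), array([295.8, 190.5]), array([352. , 178.6])]
0.15 [array([312.9, 228.4]), array([373.8, 214.4]), array([295.5, 187.3]), array([352.1, 175.4])]
```

Call:
carry_out(
  deltas="30 1 -8 0 0.012 0 1; 45 1 -8 0 0.012 0 1; 57 1 -8 0 0.012 0 1; 68 1 -10 0 0.012 0 1; 79 1 -11 0 0.012 0 1; 90 1 -11 0 0.012 0 1; 101 1 -9 0 0.012 0 1; 112 1 -5 0 0.012 0 1; 122 1 -1 0 0.012 0 1; 132 1 5 0 0.012 0 1; 142 2 12 0 0.012 0 1; 150 2 20 0 0.012 0 1",
)

```text
time_s: 13.8
eef_pos: [0.5674, -0.033, 0.2142]
eef_rot: [0.001, 0.989, -0.145, 0.004]
wrist_force: [-0.3, -1.1, 1.8]
opening: -0.002
grasp_force: 0.6
```

```bash
python3 go.py "[(-3,0,211),(8,0,199),(18,0,184),(26,0,170),(32,0,154),(35,0,138),(36,0,118),(36,0,300)]"; python3 -c "
from bench import vision;import cv2,numpy as np
s=cv2.resize(vision.camera('scene')[60:290,260:420],None,fx=2.5,fy=2.5);cv2.imwrite('pics/p7.png',s)"
```

```text
t 13.8 carton TCP [ 2.000e-01 -9.000e-01  2.142e+02] F [-0.3 -1.1  1.8] q [-0.27  0.18  1.65 -0.    1.31  1.6 ]
(-3, 0, 211) [-3 -1  3] [ 0.    -0.007  0.002]
(8, 0, 199) [ 8 -1 15] [ 0.    -0.007  0.002]
(18, 0, 184) [18 -1 30] [ 0.    -0.007  0.002]
(26, 0, 170) [25 -1 44] [ 0.    -0.007  0.002]
(32, 0, 154) [31 -1 60] [ 0.    -0.007  0.002]
(35, 0, 138) [34 -1 76] [ 0.    -0.007  0.002]
(36, 0, 118) [35 -1 96] [ 0.    -0.007  0.002]
(36, 0, 300) [ 36  -1 -86] [ 0.    -0.007  0.002]
```

View pics/p7.png

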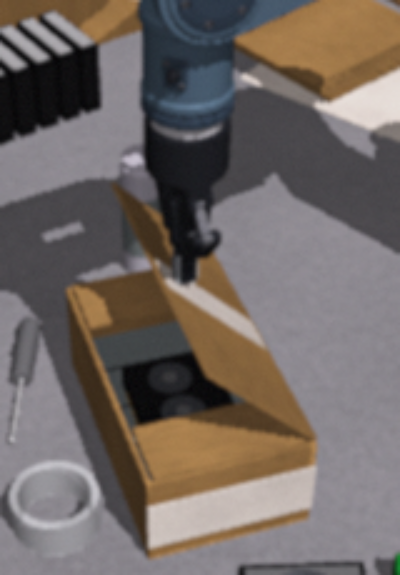

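Lid is folding nicely (about 45°, edge from crop (115,185) to (215,380)). I'll finish pressing it down and retreat.

Call:
carry_out(
  deltas="8 -1 15 0 -0.007 0 1; 18 -1 30 0 -0.007 0 1; 25 -1 44 0 -0.007 0 1; 31 -1 60 0 -0.007 0 1; 34 -1 76 0 -0.007 0 1; 35 -1 88 0 -0.007 0 1; 35 -1 95 0 -0.007 0 1; 35 -1 97 0 -0.007 0 1; 35 -1 97 0 -0.007 0 1",
)

```text
time_s: 14.98
eef_pos: [0.6004, -0.0418, 0.1198]
eef_rot: [0.0, 0.989, -0.145, -0.001]
wrist_force: [-8.1, 1.0, 16.1]
opening: 0.002
grasp_force: 7.9
```

```bash
python3 go.py "[(36,0,118)]"
```

```text
t 14.97 carton TCP [ 34.3   0.2 119.8] F [-8.1  1.  16.1] q [-0.27  0.36  1.63 -0.    1.16  1.6 ]
(36, 0, 118) [2 0 2] [0.    0.002 0.002]
```

The lid is on its stop (16 N, TCP at 119.8 mm). Retreating upward.

Call:
carry_out(
  deltas="0 0 -40 0 0 0 1; 0 0 -100 0 0 0 1; 0 0 -160 0 0 0 1; -50 0 -200 0 0 0 1; -110 0 -220 0 0 0 1; -150 0 -230 0 0 0 1; -150 0 -230 0 0 0 1; -150 0 -230 0 0 0 1",
)

```text
time_s: 15.98
eef_pos: [0.4576, 0.001, 0.3477]
eef_rot: [-0.0, 0.989, -0.145, -0.0]
wrist_force: [0.1, 0.0, 0.1]
opening: 0.001
grasp_force: 0.0
```

```bash
python3 -c "
from bench import vision;import cv2,numpy as np
a=cv2.imread('pics/scene0.png');b=vision.camera('scene');c=vision.camera('top')
cv2.imwrite('pics/p8.png',np.hstack([cv2.resize(b[80:400,230:470],None,fx=1.75,fy=1.75),cv2.resize(c[160:360,150:500],(380,560//1))]))"
```

```text
(no output)
```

View pics/p8.png

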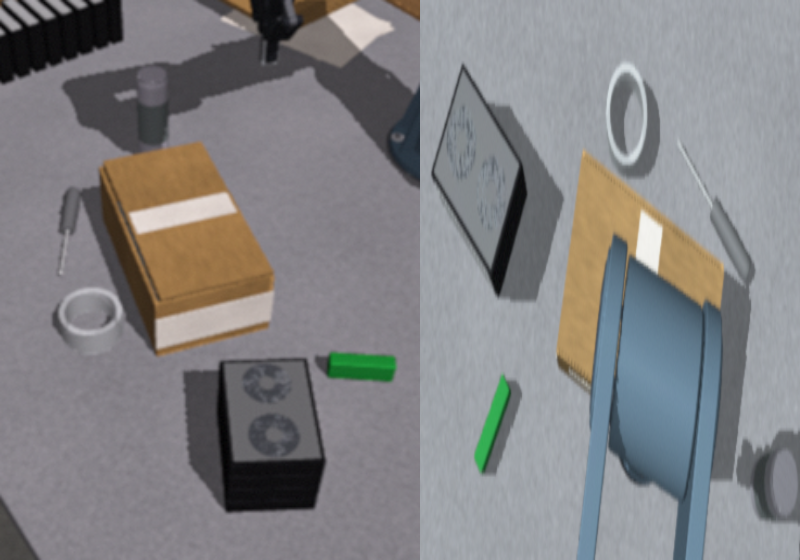

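The carton is closed flat (lid from crop (100,160) to (270,290)). The bystanders are where they were and the arm is clear.

```bash
python3 -c "
from bench import ctrl;print(ctrl.hand_in())"
```

```text
the job is handed in; nothing more can be done
None
```

The card is tipped flat, both end flaps are folded in level and the lid is pressed down onto its stop; the last pictures show the bystanders where they were, and the job was handed in at about 16 s (no verdict was returned).

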